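# Load the orange test plaque into the free chamber carrier

## Robot

A 6-joint arm with a two-finger parallel gripper is mounted at the origin on the work surface. World frame = base frame: x ahead of the robot, y to its left, z up, the work surface at z = 0. Lengths are in m, angles in rad, forces in N, time in s.
With the tool pointing down it reaches from about 0.375 to 0.9 m from the base axis. Payload 3.1 kg.
Tool frame: the origin (TCP) lies on the centre line of the jaws, within the pads' length; the fingertips stand ahead of it and the grasp point (between the pads) lies 3 mm ahead of it (robot.tip_reach is the z of the fingertips in the tool frame, in m); z points along the fingers, y is the line along which they close (so a half turn about z gives the same grasp; the last joint's range is limited). The gripper opens to 87 mm and grips with 3 to 60 N. Pads are 19 mm wide; open, the fingers measure 117 mm over their backs; the gripper's body (75 mm by 190 mm) begins 51 mm behind the grasp point.
Start: joints at [-1.349, 0.527, 1.433, -0, 1.181, -0.178], TCP at [0.244, -0.575, 0.212] pointing down, gripper open.
Joint ranges: [-3.08, 3.08], [-0.75, 2.2], [0.22, 2.44], [-1.43, 4.57], [0, 2.65], [-2.85, 2.85]. Speed limits (rad/s): [2.79, 2.79, 3.14, 3.14, 3.14, 3.14].

## Interface

Orientations are given as a unit quaternion [x, y, z, w].
In Python, from rig import sensors, eyes, ticket, robot gives the robot as it stands.
- The arm moves only by the tool drive_tool, never from a script. Its argument "deltas" is a list that holds one entry, the list of rows, each a list of 6 numbers: the shift along the tool's x, y, z in mm, then the turn, a rotation vector about the tool's x, y, z in rad. A call has 1 to 8 rows; each row shifts and turns the commanded pose from where the row before left it, along the tool's axes as they then stand; what a row does not reach is not made up. A row lasts 1/12 s, in which the tool goes at most 41.7 mm and 7.16 degrees, less where a joint would pass 70% of its speed; a pose out of reach is approached as far as the arm can. A call is refused whole if a number of a shift passes 41.7 or a number of a turn 0.125, either way. A call with a gripper value outside its range is refused whole. "gripper" is the opening in per cent of the stroke, from 0 (shut) to 100 (fully open), set as the call begins (left out, the last holds). The fingers move at their own pace and stop on an object; "squeeze" is the grip in N (left out, the last holds). Time passes only in rows, so rows that do not move let the fingers close. It gives the time, the measured TCP pose, the force, the opening and the grip force at its end, in the units of the state.
- sensors.get_obs(): the state, without advancing time (a new reading comes with each control period).
- eyes.camera(name): name is "scene" or "top" or "wrist"; returns a dict with "img" (480x640x3 uint8, red, green, blue), "fov_y" (degrees; the focal length in pixels is half the picture's height over the tangent of half this angle, whatever the lens; pixels are square), "cx", "cy" (the principal point, pixels), "xyz" and "attitude" of the camera in the world; the wrist camera has in their place "hand_eye" (4x4, takes a point from camera to tool coordinates, whose origin is the TCP and whose axes are the flange's). Camera axes: x right, y up, looking along -z (the intrinsics and any distortion apply to the point x, -y, -z); pixel columns grow to the right and rows downward; lengths in m; the calibration is good to about 2 mm. A picture is of the moment at which its call begins: read the wrist's pose just before it. There is no depth.
- ticket.hand_in(): hands the job in; it is judged then, once.
The state is a dict: "time": time; "q": joint angles; "joint_velocities": joint speeds; "joint_torque": joint torques, N m; "position": TCP position; "tool_rot": TCP orientation; "ft_force": force on the tool from outside, world axes, zero at the start; "moment": the same for the moment, N m; "grip_width": finger opening in m; "grip_force": force on a finger pad.
Only numpy, scipy, OpenCV 4.12 (cv2) and the standard library are available. Lean on these libraries where they do the work, as an engineer would, in place of code of your own. Each camera call takes 0.05 s, during which the arm holds its last target. There are 200 camera calls.

## Task

Take the orange test plaque out of its grey drying stand and slide it upright into the slot of the empty white carrier with red lips, lowering it in your grip until it stands on the slot floor rather than dropping it, then let go. Leave the blue and the grey plaque standing where they are.

Things in the scene. Friction and masses are not known exactly. Their poses are not given: they have to be found in the camera images.
- orange_plaque: Orange plastic plaque, 10 mm thick (x), 90 mm wide (y), 130 mm tall (z), about 130 g, upright in a grey drying stand with black lips (fixed, same shape as the carrier; the plaque's upper 70 mm is free above it). Origin: centre of its underside, 8 mm above the table at the start. Either face may face either way.
- free_carrier: White carrier with red lips, fixed; of two alike, the one with no plaque. Origin: centre of its underside, on the table. Base 80 (x) by 128 (y) mm. Slot centred on it, 14 mm across (x), 116 mm long (y), floor 8 mm above the table; straight up to 42 mm, then sloping lips widen it to 38 mm at the mouth, 68 mm above the table, where the upright end walls end too.
- blue_plaque: Bystander: blue plaque of the same size, standing in another grey drying stand with black lips. Origin and axes as for the orange plaque. Its top is 138 mm above the table.
- grey_plaque: Bystander: grey plaque of the same size, standing in the slot of the other white carrier with red lips. Origin and axes as for the orange plaque. Its top is 138 mm above the table.

How it is judged:
On the way, in this order (a step that is already met when the one before it is completed fails the run):
1. the orange plaque is lifted clear of its drying stand in the fingers (height (world z) of orange_plaque above 0.07 m and contact force between the fingers and orange_plaque above 1 N), for 0.1 s.
2. the orange plaque is lowered into the straight part of the free carrier's slot, to within 22 mm of its floor, still in the fingers (z of orange_plaque in the frame of free_carrier below 0.03 m and horizontal distance between orange_plaque and free_carrier below 0.025 m and contact force between the fingers and orange_plaque above 1 N), for 0.05 s.
At the end, for the whole second after the job is handed in: The orange plaque stands released and at rest in the free carrier's slot: underside under 16 mm above the table, within 25 mm of the slot centre, turned under 15 degrees from the slot, upright within 12 degrees; the blue and grey plaques are within 40 mm of where they began (z of orange_plaque in the frame of free_carrier below 0.016 m and horizontal distance between orange_plaque and free_carrier below 0.025 m and angle between the x axis of orange_plaque and the x axis of free_carrier, either way round below 0.26 rad and angle between orange_plaque's own z axis and vertical below 0.21 rad and linear speed of orange_plaque below 0.03 m/s and contact force between the fingers and orange_plaque below 0.1 N and distance of each of blue_plaque, grey_plaque from where it was at the start of the episode below 0.04 m); the robot touches nothing.
It fails at once if the blue or the grey plaque is pulled out of its place or knocked out (distance of any of blue_plaque, grey_plaque from where it was at the start of the episode above 0.04 m or angle between any of blue_plaque, grey_plaque's own z axis and vertical above 0.4 rad).
It also fails if it takes over 48 s, if anything falls off the work surface, if the arm or the gripper's body presses on something with over 40 N, if the wrist force passes 120 N, or if a joint passes its speed limit or range.

## Working session

There is one attempt and no reset: what is moved stays moved. The work goes in short steps, Python scripts to look and compute and a tool call to move; the robot and the scene stay as the last step left them, time stands still between calls to the robot, and variables do not carry over. Pictures are saved under pics/ and viewed, at most 10 in all, crops included, and the job is handed in when it is done.

Besides the shell and the picture viewer there is one more tool, called after "Request:" as name(argument=value, ...) on one line, values as JSON. drive_tool: Moves the arm, as the interface text tells. Its arguments: {"type":"object","properties":{"deltas":{"type":"array"},"gripper":{"type":"number"},"squeeze":{"type":"number"}},"required":["deltas"]}

```bash
mkdir -p pics; ls; python3 - <<'E'
from rig import sensors, eyes, ticket, robot
import cv2,pickle
print(sensors.get_obs(), robot.tip_reach)
d={}
for n in("scene","top"):
    c=eyes.camera(n); d[n]=c; cv2.imwrite(f"pics/{n}0.png",c["img"][:,:,::-1]); print({k:v for k,v in c.items() if k!="img"})
pickle.dump(d,open("c0.pkl","wb"))
E
```

```text
pics
{'time': 0.0, 'q': array([-1.34853226e+00,  5.28452350e-01,  1.43391514e+00, -4.63928069e-05,
        1.18140765e+00, -1.78508311e-01]), 'joint_velocities': array([ 0.00090113, -0.00049164,  0.00057469, -0.0012159 ,  0.00015253,
       -0.00057572]), 'joint_torque': array([ 5.49738033e-04, -4.40037739e+01, -1.76595926e+01,  6.31685229e-02,
        5.83210762e-02, -1.90201004e-04]), 'position': array([ 0.24366857, -0.57470932,  0.21117608]), 'tool_rot': array([ 9.79987440e-01,  1.99056340e-01, -4.53173832e-05, -1.09051311e-03]), 'ft_force': array([-0.10222232, -0.32540589, -0.92695416]), 'moment': array([ 0.0352359 , -0.03486724, -0.00170641]), 'grip_force': 0.0, 'grip_width': 0.08691306073285623} 0.022
{'fov_y': 44.42789844792116, 'cx': 320.0046442491906, 'cy': 241.55953684254146, 'xyz': array([1.1037343 , 0.3906899 , 0.73140234]), 'attitude': array([0.18275897, 0.34292343, 0.82222352, 0.41587397])}
{'fov_y': 47.46738757816991, 'cx': 315.4789648324692, 'cy': 229.67253779245726, 'xyz': array([0.4641948 , 0.00439872, 1.03689532]), 'attitude': array([-0.01227765,  0.02622712,  0.71547749, -0.69803536])}
```

View pics/top0.png

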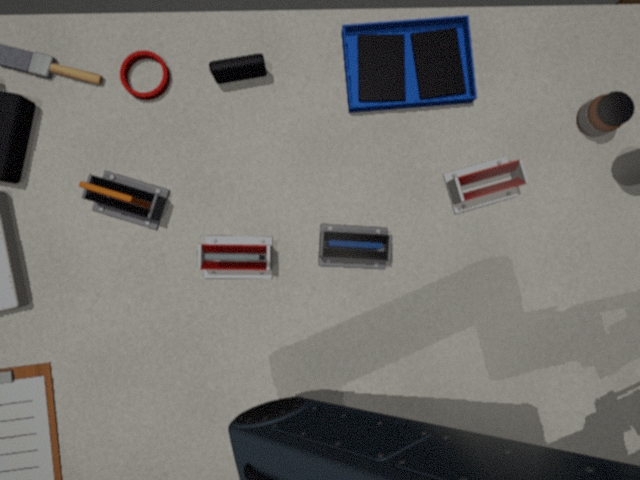

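View pics/scene0.png

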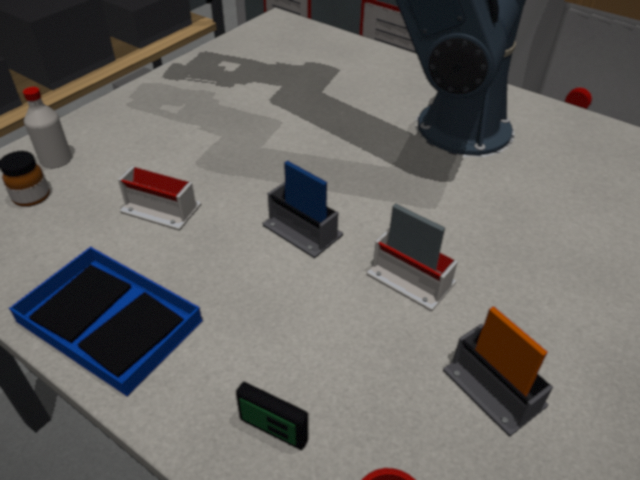

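The top view shows the orange plaque near (125,193), the free carrier near (487,185), the grey plaque at (236,257) and the blue at (355,245). The scene view shows orange at (510,350) and the free carrier at (158,195).

```bash
cat > h.py <<'E'
import numpy as np,cv2
from scipy.spatial.transform import Rotation as R
def K(c): return 240/np.tan(np.radians(c["fov_y"]/2))
def ray(c,uv,T=None):
    uv=np.atleast_2d(np.float64(uv)); f=K(c)
    d=np.c_[(uv[:,0]-c["cx"])/f,-(uv[:,1]-c["cy"])/f,-np.ones(len(uv))]
    if T is None: return c["xyz"],R.from_quat(c["attitude"]).apply(d)
    return T[:3,3],d@T[:3,:3].T
def onz(c,uv,z,T=None):
    o,d=ray(c,uv,T); return o+d*((z-o[2])/d[:,2])[:,None]
def wristT(c,s):
    T=np.eye(4);T[:3,:3]=R.from_quat(s["tool_rot"]).as_matrix();T[:3,3]=s["position"]; return T@c["hand_eye"]
def hsv(c): return cv2.cvtColor(c["img"],cv2.COLOR_RGB2HSV)
def orange(c):
    h=hsv(c); return cv2.inRange(h,(8,150,60),(20,255,255))
def rect(m,box):
    k=np.zeros_like(m);x,y,w,hh=box;k[y:y+hh,x:x+w]=m[y:y+hh,x:x+w]
    cs=max(cv2.findContours(k,0,1)[0],key=cv2.contourArea); return cs,cv2.minAreaRect(cs)
E
python3 - <<'E'
from h import *
import pickle
d=pickle.load(open("c0.pkl","rb"));t=d["top"];s=d["scene"]
a=cv2.resize(t["img"][155:240,70:180],None,fx=7,fy=7,interpolation=2)[:290*2,:400*2]
P=lambda im,x,y,w,h,k:cv2.resize(im[y:y+h,x:x+w],(w*k,h*k),interpolation=cv2.INTER_CUBIC)
A=P(t["img"],70,160,100,75,4);B=P(t["img"],435,145,100,75,4);C=P(s["img"],430,295,133,100,3)[:300,:399];D=P(s["img"],105,150,133,100,3)[:300,:399]
C=cv2.resize(C,(400,300));D=cv2.resize(D,(400,300))
cv2.imwrite("pics/crop.png",np.vstack([np.hstack([A,B]),np.hstack([C,D])])[:,:,::-1])
for n,c,box in(("top",t,(70,160,110,80)),("scene",s,(430,295,130,120))):
    cs,r=rect(orange(c),box); print(n,r,cv2.approxPolyDP(cs,2.5,True)[:,0].tolist())
E
```

```text
top ((105.87889099121094, 191.39794921875), (54.40562438964844, 7.7365803718566895), 16.927513122558594) [[80, 183], [88, 190], [128, 202], [132, 199], [131, 195], [91, 183]]
scene ((508.9851379394531, 350.42498779296875), (82.44794464111328, 47.242767333984375), 40.15599822998047) [[492, 307], [476, 349], [526, 394], [546, 351]]
```

View pics/crop.png

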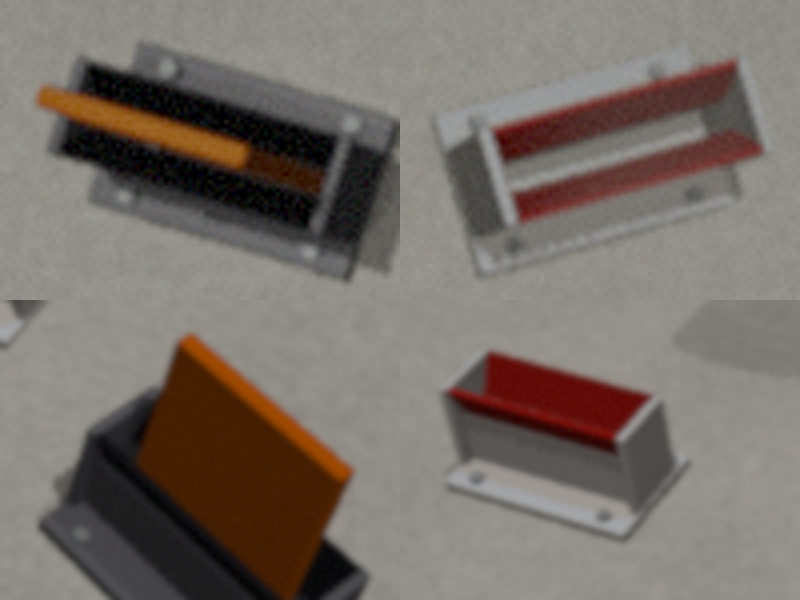

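The crops show the orange top face running from about (80,184) to (132,198) in the top view. The free carrier's mouth corners are at about (459,177), (519,160), (525,183) and (464,200).

```bash
python3 - <<'E'
from h import *
import pickle
d=pickle.load(open("c0.pkl","rb"));t=d["top"];s=d["scene"]
h=hsv(t)
def show(n,p):
    L=lambda a,b:np.linalg.norm(p[a]-p[b])*1e3
    l,w=L(0,1),L(1,2); e=(p[1]-p[0]) if l>w else (p[2]-p[1])
    e=e*np.sign(e[1]); print(n,"c",p.mean(0).round(4),"sizes",round(l,1),round(w,1),"long axis from +y toward -x deg",np.degrees(np.arctan2(-e[0],e[1])).round(2))
m=cv2.inRange(h,(8,150,120),(20,255,255)); cs,r=rect(m,(70,160,110,80)); show("orange top",onz(t,cv2.boxPoints(r),.138))
red=cv2.inRange(h,(0,110,40),(8,255,255))|cv2.inRange(h,(172,110,40),(180,255,255))
k=np.zeros_like(red);k[150:215,440:540]=red[150:215,440:540]
pts=cv2.findNonZero(k);r=cv2.minAreaRect(pts);print(r);show("carrier mouth rect",onz(t,cv2.boxPoints(r),.068))
show("carrier hand",onz(t,[[459.25,177.5],[519.5,160.5],[525.5,183],[463.75,200.5]],.068))
# base flange corners by eye
B=np.array([[436,117],[690,47],[740,196],[482,275]])/4+[335,145]
show("carrier base",onz(t,B,.003))
# scene view
show("carrier mouth scene",onz(s,np.array([[491,352],[653,397],[615,445],[447,390]])*[133/400,133/400]*np.array([1,1])+[105-133,50],.068))
ot=np.array([[182,340],[345,478],[352,468],[192,335]])*.3325+[430,295-100]
show("orange scene",onz(s,ot,.138))
# stand
S=np.array([[83,62],[350,128],[318,230],[52,152]])/4+[70,160]
show("stand mouth",onz(t,S,.068))
E
```

```text
orange top c [0.5847 0.3299 0.138 ] sizes 9.1 87.3 long axis from +y toward -x deg -18.11
((491.2715148925781, 179.68394470214844), (24.11261558532715, 61.78376770019531), 74.35774993896484)
carrier mouth rect c [ 0.5992 -0.3338  0.068 ] sizes 112.5 43.5 long axis from +y toward -x deg 14.32
carrier hand c [ 0.5979 -0.3351  0.068 ] sizes 114.0 42.0 long axis from +y toward -x deg 14.43
carrier base c [ 0.599  -0.3377  0.003 ] sizes 127.9 75.5 long axis from +y toward -x deg 14.11
carrier mouth scene c [ 0.5996 -0.3284  0.068 ] sizes 113.9 47.1 long axis from +y toward -x deg 14.28
orange scene c [0.5836 0.3337 0.138 ] sizes 87.7 6.5 long axis from +y toward -x deg -18.16
stand mouth c [0.5853 0.3291 0.068 ] sizes 121.8 47.3 long axis from +y toward -x deg -15.29
```

Request:
drive_tool(deltas=[[[27.8, -29.2, -7.5, 0, 0, 0], [27.8, -29.2, -7.5, 0, 0, 0], [27.8, -29.2, -5, 0, 0, 0], [27.8, -29.2, 0, 0, 0, 0], [27.8, -29.2, 0, 0, 0, 0], [27.8, -29.2, 0, 0, 0, 0], [27.8, -29.2, 0, 0, 0, 0], [27.8, -29.2, 0, 0, 0, 0]]], gripper=100)

```text
time: 0.77
position: [0.3575, -0.2715, 0.232]
tool_rot: [0.98, 0.199, -0.0, -0.0]
ft_force: [1.4, 0.4, 0.7]
grip_width: 0.0868
grip_force: 0.0
```

Request:
drive_tool(deltas=[[[27.8, -29.2, -7.5, 0, 0, 0], [27.8, -29.2, -7.5, 0, 0, 0], [27.8, -29.2, -5, 0, 0, 0], [27.8, -29.2, 0, 0, 0, 0], [27.8, -29.2, 0, 0, 0, 0], [27.8, -29.2, 0, 0, 0, 0], [27.8, -29.2, 0, 0, 0, 0], [27.8, -29.2, 0, 0, 0, 0]]])

```text
time: 1.43
position: [0.4711, 0.0304, 0.2521]
tool_rot: [0.98, 0.199, -0.0, -0.0]
ft_force: [0.1, -2.0, 0.1]
grip_width: 0.0868
grip_force: 0.0
```

Request:
drive_tool(deltas=[[[27.8, -29.2, -7.5, 0, 0, 0], [27.8, -29.2, -7.5, 0, 0, 0], [27.8, -29.2, -5, 0, 0, 0], [27.8, -29.2, 0, 0, 0, 0], [27.8, -29.2, 0, 0, 0, 0], [27.8, -29.2, 0, 0, 0, 0], [27.8, -29.2, 0, 0, 0, 0], [27.8, -29.2, 0, 0, 0, 0]]])

```text
time: 2.1
position: [0.5847, 0.3321, 0.2715]
tool_rot: [0.98, 0.199, -0.001, 0.0]
ft_force: [0.2, -0.8, 0.4]
grip_width: 0.0869
grip_force: 0.0
```

Request:
drive_tool(deltas=[[[0, 0, 0, 0, 0, -0.122], [0, 0, 0, 0, 0, -0.122], [0, 0, 0, 0, 0, -0.122], [0, 0, 0, 0, 0, -0.122], [0, 0, 0, 0, 0, -0.122], [0, 0, 0, 0, 0, -0.122], [0, 0, 0, 0, 0, -0.122], [0, 0, 0, 0, 0, 0]]])

```text
time: 2.77
position: [0.5843, 0.33, 0.2714]
tool_rot: [0.809, 0.588, -0.001, -0.0]
ft_force: [0.4, -0.2, -0.9]
grip_width: 0.087
grip_force: 0.0
```

```bash
cat >> h.py <<'E'
def goto(s,p,yaw=None):
    r=R.from_quat(s["tool_rot"]); M=r.as_matrix(); print("shift mm in tool axes",(M.T@(np.array(p)-s["position"])*1e3).round(1))
    if yaw is not None:
        y=np.radians(yaw); want=R.from_matrix(np.c_[[np.cos(y),np.sin(y),0],[np.sin(y),-np.cos(y),0],[0,0,-1]])
        print("turn rotvec",(r.inv()*want).as_rotvec().round(4))
E
python3 - <<'E'
from h import *
from rig import sensors,eyes
s=sensors.get_obs();c=eyes.camera("wrist")
print(s["position"],s["q"],s["time"],K(c),c["hand_eye"].round(3).tolist())
T=wristT(c,s);h=hsv(c)
for v in (60,120):
    m=cv2.inRange(h,(8,150,v),(20,255,255)); cs,r=rect(m,(0,0,640,480)); p=onz(c,cv2.boxPoints(r),.138,T);print(r,p.round(4).tolist(),p.mean(0))
goto(s,[.5845,.331,.27],71.9)
cv2.imwrite("pics/w1.png",c["img"][:,:,::-1])
E
```

```text
[0.58430784 0.33001185 0.27141257] [ 3.47964643e-01  5.39459414e-01  1.23626413e+00 -2.09521977e-05
  1.36747028e+00  6.61805632e-01] 2.7667 407.7531821093428 [[0.001, 0.958, 0.287, 0.078], [1.0, -0.0, -0.001, -0.0], [-0.0, 0.287, -0.958, -0.173], [0.0, 0.0, 0.0, 1.0]]
((461.0, 420.5154113769531), (24.343446731567383, 356.0861511230469), 89.77877807617188) [[0.5035, 0.1778, 0.138], [0.8065, 0.0814, 0.138], [0.8042, 0.0544, 0.138], [0.4948, 0.1528, 0.138]] [0.65225957 0.11657085 0.138     ]
((315.9999694824219, 208.99996948242188), (11.999998092651367, 85.99998474121094), 0.0) [[0.5727, 0.3107, 0.138], [0.5937, 0.3746, 0.138], [0.6022, 0.3718, 0.138], [0.5817, 0.3078, 0.138]] [0.58759998 0.34122556 0.138     ]
shift mm in tool axes [ 1.  -0.1  1.4]
turn rotvec [-0.0012  0.001   0.0021]
```

View pics/w1.png

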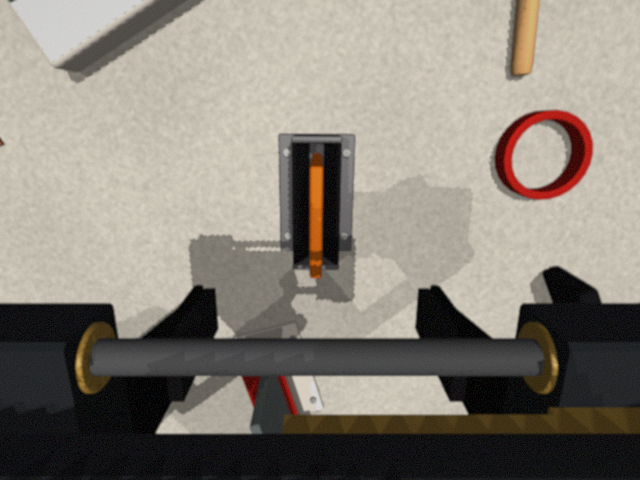

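The wrist image shows the orange plaque along column 316, with its far end at row 166, so it is centred and aligned under the tool to within 1 mm. Next I descend and grip.

Request:
drive_tool(deltas=[[[0, 0, 25, 0, 0, 0], [0, 0, 35, 0, 0, 0], [0, 0, 35, 0, 0, 0], [0, 0, 35, 0, 0, 0], [0, 0, 20, 0, 0, 0], [0, 0, 16, 0, 0, 0], [0, 0, 0, 0, 0, 0], [0, 0, 0, 0, 0, 0]]])

```text
time: 3.48
position: [0.5842, 0.3299, 0.1051]
tool_rot: [0.81, 0.586, -0.001, -0.0]
ft_force: [0.6, -0.0, 0.8]
grip_width: 0.087
grip_force: 0.0
```

Request:
drive_tool(deltas=[[[0, 0, 0, 0, 0, 0], [0, 0, 0, 0, 0, 0], [0, 0, 0, 0, 0, 0], [0, 0, 0, 0, 0, 0], [0, 0, 0, 0, 0, 0], [0, 0, 0, 0, 0, 0], [0, 0, 0, 0, 0, 0], [0, 0, 0, 0, 0, 0]]], gripper=0, squeeze=25)

```text
time: 4.15
position: [0.5848, 0.3301, 0.1063]
tool_rot: [0.81, 0.587, 0.0, 0.0]
ft_force: [-0.5, -0.3, -0.4]
grip_width: 0.0413
grip_force: 0.0
```

Request:
drive_tool(deltas=[[[0, 0, 0, 0, 0, 0], [0, 0, 0, 0, 0, 0], [0, 0, 0, 0, 0, 0], [0, 0, 0, 0, 0, 0], [0, 0, 0, 0, 0, 0], [0, 0, 0, 0, 0, 0], [0, 0, 0, 0, 0, 0], [0, 0, 0, 0, 0, 0]]])

```text
time: 4.82
position: [0.5847, 0.3301, 0.1061]
tool_rot: [0.81, 0.587, -0.0, -0.0]
ft_force: [-0.3, 0.7, -0.8]
grip_width: 0.0096
grip_force: 25.0
```

Request:
drive_tool(deltas=[[[0, 0, 0, 0, 0, 0], [0, 0, 0, 0, 0, 0], [0, 0, 0, 0, 0, 0]]])

```text
time: 5.07
position: [0.5847, 0.3301, 0.1061]
tool_rot: [0.81, 0.587, -0.0, -0.0]
ft_force: [0.6, 0.6, -0.6]
grip_width: 0.0098
grip_force: 25.0
```

Request:
drive_tool(deltas=[[[0, 0, -8, 0, 0, 0], [0, 0, -12, 0, 0, 0], [0, 0, -15, 0, 0, 0], [0, 0, -20, 0, 0, 0], [0, 0, -25, 0, 0, 0], [0, 0, -25, 0, 0, 0], [0, 0, -25, 0, 0, 0], [0, 0, -20, 0, 0, 0]]])

```text
time: 5.73
position: [0.5854, 0.3304, 0.2599]
tool_rot: [0.81, 0.587, 0.002, 0.001]
ft_force: [1.2, 0.5, -1.3]
grip_width: 0.0096
grip_force: 25.0
```

Request:
drive_tool(deltas=[[[0, 0, -15, 0, 0, 0], [0, 0, -8, 0, 0, 0], [0, 0, 0, 0, 0, 0], [0, 0, 0, 0, 0, 0]]])

```text
time: 6.07
position: [0.5846, 0.3301, 0.2796]
tool_rot: [0.81, 0.587, 0.0, 0.0]
ft_force: [-0.2, 0.1, -1.6]
grip_width: 0.0099
grip_force: 25.0
```

```bash
python3 - <<'E'
from h import *
from rig import sensors,eyes
s=sensors.get_obs();c=eyes.camera("scene")
print(s["position"],s["grip_width"],s["grip_force"],s["ft_force"])
goto(s,[.599,-.335,.28],104.3)
b=c["img"][80:440,300:640];cv2.imwrite("pics/s2.png",cv2.resize(b,None,fx=1.6,fy=1.6)[:,:,::-1])
E
```

```text
[0.5846045  0.33006478 0.27958718] 0.009928029176551322 24.974999689729884 [-0.20231664  0.06283637 -1.58870636]
shift mm in tool axes [-6.277e+02  2.204e+02 -5.000e-01]
turn rotvec [ 6.000e-04 -2.000e-04 -5.656e-01]
```

View pics/s2.png

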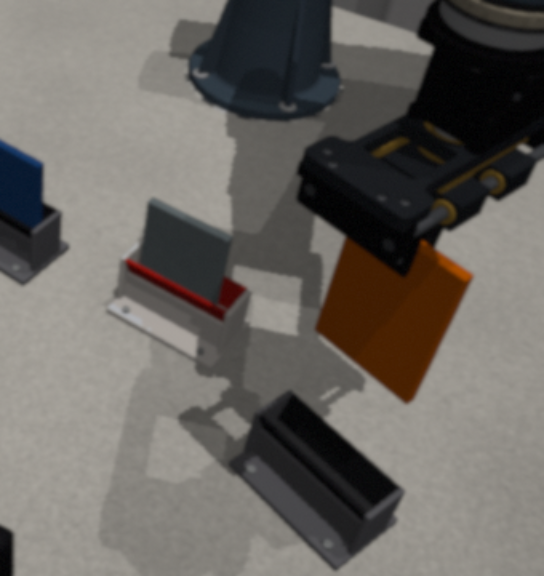

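The plaque hangs upright in the fingers, clear of the empty stand. Next I move it across.

Request:
drive_tool(deltas=[[[-10, 3.5, 0, 0, 0, 0], [-20, 7, 0, 0, 0, 0], [-30, 10.5, 0, 0, 0, 0], [-30, 10.5, 0, 0, 0, 0], [-30, 10.5, 0, 0, 0, 0], [-30, 10.5, 0, 0, 0, 0], [-30, 10.5, 0, 0, 0, 0], [-30, 10.5, 0, 0, 0, 0]]])

```text
time: 6.78
position: [0.5882, 0.1054, 0.2777]
tool_rot: [0.81, 0.587, -0.001, -0.001]
ft_force: [-0.2, -0.2, -0.9]
grip_width: 0.0101
grip_force: 25.0
```

Request:
drive_tool(deltas=[[[-30, 10.5, 0, 0, 0, 0], [-30, 10.5, 0, 0, 0, 0], [-30, 10.5, 0, 0, 0, 0], [-30, 10.5, 0, 0, 0, 0], [-30, 10.5, 0, 0, 0, 0], [-30, 10.5, 0, 0, 0, 0], [-30, 10.5, 0, 0, 0, 0], [-30, 10.5, 0, 0, 0, 0]]])

```text
time: 7.45
position: [0.5932, -0.1485, 0.2777]
tool_rot: [0.81, 0.587, -0.001, -0.001]
ft_force: [0.5, -0.1, -2.0]
grip_width: 0.0094
grip_force: 25.0
```

Request:
drive_tool(deltas=[[[-30, 10.5, 0, 0, 0, 0], [-30, 10.5, 0, 0, 0, 0], [-30, 10.5, 0, 0, 0, 0], [-30, 10.5, 0, 0, 0, 0], [-25, 9, 0, 0, 0, 0], [-20, 7, 0, 0, 0, 0], [-12.7, 5, 0, 0, 0, 0], [0, 0, 0, 0, 0, 0]]])

```text
time: 8.12
position: [0.5981, -0.3384, 0.2774]
tool_rot: [0.811, 0.586, -0.001, -0.0]
ft_force: [0.3, 0.0, -1.2]
grip_width: 0.0098
grip_force: 25.0
```

Request:
drive_tool(deltas=[[[0, 0, 0, 0, 0, -0.05], [0, 0, 0, 0, 0, -0.1], [0, 0, 0, 0, 0, -0.1], [0, 0, 0, 0, 0, -0.1], [0, 0, 0, 0, 0, -0.1], [0, 0, 0, 0, 0, -0.08], [0, 0, 0, 0, 0, -0.0356], [0, 0, 0, 0, 0, 0]]])

```text
time: 8.78
position: [0.599, -0.333, 0.2786]
tool_rot: [0.613, 0.79, 0.0, -0.001]
ft_force: [-1.0, -0.2, -1.0]
grip_width: 0.0101
grip_force: 25.0
```

```bash
python3 - <<'E'
from h import *
from rig import sensors,eyes
s=sensors.get_obs();c=eyes.camera("wrist")
print(s["position"],s["grip_width"],s["grip_force"],s["ft_force"])
goto(s,[.599,-.335,.28],104.3)
import pickle;pickle.dump((s,c),open("w3.pkl","wb"))
T=wristT(c,s)
h=hsv(c);red=cv2.inRange(h,(0,110,40),(7,255,255))|cv2.inRange(h,(172,110,40),(180,255,255))
for q in cv2.findContours(red,0,1)[0]:
    if cv2.contourArea(q)>100: print(cv2.contourArea(q),cv2.minAreaRect(q),cv2.boundingRect(q))
cv2.imwrite("pics/w3.png",c["img"][:,:,::-1])
E
```

```text
[ 0.59899371 -0.33298259  0.27861312] 0.010084308760797389 24.974471597524825 [-0.96041161 -0.24629584 -1.02667461]
shift mm in tool axes [-2.  -0.5 -1.4]
turn rotvec [-0.0009 -0.0021  0.0021]
1091.5 ((330.0, 204.5), (117.0, 16.0), 90.0) (322, 146, 17, 118)
1399.0 ((299.5, 204.5), (117.0, 17.0), 90.0) (291, 146, 18, 118)
```

View pics/w3.png

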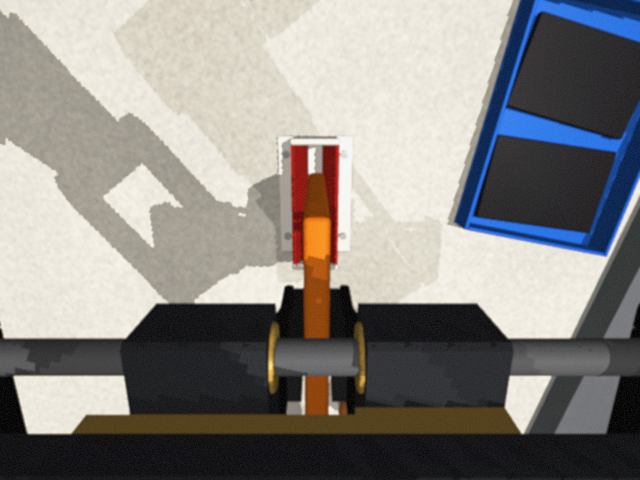

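The wrist view shows the plaque (columns 304-330) over the carrier mouth (columns 291-339, rows 146-263), aligned with it.

```bash
python3 - <<'E'
from h import *
import pickle
s,c=pickle.load(open("w3.pkl","rb"));T=wristT(c,s)
M=R.from_quat(s["tool_rot"]).as_matrix()
print(c["cx"],c["cy"])
p=onz(c,[[291,146],[339,146],[339,264],[291,264]],.068,T)
print("mouth world",p.mean(0),"tool",((p-s["position"])@M*1e3).round(1))
h=hsv(c);m=cv2.inRange(h,(8,120,50),(22,255,255))
zb=s["position"][2]-.1061+.008
for r in(177,185,195,205,215,222,232,245,260):
    x=np.where(m[r,280:350])[0]+280
    print(r,x.min(),x.max()+1)
for r,z in((177,zb),(220,zb+.13)):
    x=np.where(m[r,280:350])[0]+280; q=onz(c,[[(x.min()+x.max()+1)/2,r]],z,T); print("plaque front at z",z,((q-s["position"])@M*1e3).round(1))
E
```

```text
316.3013333132824 241.84050725217267
mouth world [ 0.597781   -0.33500581  0.068     ] tool [[ 55.3 -23.5 210.8]
 [ 55.3  20.5 210.7]
 [-59.5  22.4 210.5]
 [-59.5 -25.5 210.5]]
177 309 325
185 308 326
195 307 327
205 306 329
215 304 330
222 302 332
232 302 331
245 303 331
260 303 331
plaque front at z 0.18051312428531993 [[42.1  0.2 98.2]]
plaque front at z 0.31051312428531996 [[ 44.3   0.  -31.8]]
```

Request:
drive_tool(deltas=[[[-1, -0.6, 10, 0, 0, 0], [-1, -0.6, 15, 0, 0, 0], [0, 0, 20, 0, 0, 0], [0, 0, 20, 0, 0, 0], [0, 0, 12, 0, 0, 0], [0, 0, 8, 0, 0, 0], [0, 0, 0, 0, 0, 0], [0, 0, 0, 0, 0, 0]]])

```text
time: 9.5
position: [0.5987, -0.3372, 0.194]
tool_rot: [0.614, 0.79, 0.0, -0.0]
ft_force: [-0.3, -0.3, -0.6]
grip_width: 0.0097
grip_force: 25.0
```

```bash
python3 - <<'E'
from h import *
from rig import sensors,eyes
s=sensors.get_obs();c=eyes.camera("wrist");T=wristT(c,s);M=R.from_quat(s["tool_rot"]).as_matrix()
print(s["position"],s["ft_force"]);goto(s,[.5985,-.335,.19],104.3)
h=hsv(c);red=cv2.inRange(h,(0,110,40),(7,255,255))|cv2.inRange(h,(172,110,40),(180,255,255))
o=cv2.inRange(h,(8,120,50),(22,255,255))
for r in range(120,200,6):
    x=np.where(red[r,250:380])[0]+250;y=np.where(o[r,250:380])[0]+250
    if len(x): 
        g=np.split(x,np.where(np.diff(x)>3)[0]+1); w=onz(c,[[x.min(),r],[x.max()+1,r]],.068,T); w=((w-s["position"])@M*1e3).round(1)
        print(r,[(a[0],a[-1]+1) for a in g],"or",(y.min(),y.max()+1) if len(y) else None,"tool mm at mouth",w[:,:2].tolist(),w[:,1].mean())
cv2.imwrite("pics/w4.png",cv2.resize(c["img"][80:330,200:440],None,fx=2.4,fy=2.4)[:,:,::-1])
E
```

```text
[ 0.59874788 -0.33721721  0.1940211 ] [-0.30808635 -0.25935943 -0.57851913]
shift mm in tool axes [2.2 0.3 4. ]
turn rotvec [-0.0001 -0.0002 -0.0001]
150 [(np.int64(285), np.int64(307)), (np.int64(326), np.int64(347))] or None tool mm at mouth [[57.6, -22.7], [57.6, 21.7]] -0.5
156 [(np.int64(285), np.int64(307)), (np.int64(326), np.int64(347))] or None tool mm at mouth [[53.4, -22.8], [53.4, 21.8]] -0.5
162 [(np.int64(285), np.int64(307)), (np.int64(326), np.int64(347))] or None tool mm at mouth [[49.1, -22.9], [49.2, 21.9]] -0.5
168 [(np.int64(285), np.int64(307)), (np.int64(326), np.int64(347))] or None tool mm at mouth [[44.8, -23.0], [44.9, 22.0]] -0.5
174 [(np.int64(285), np.int64(307)), (np.int64(326), np.int64(346))] or (np.int64(312), np.int64(322)) tool mm at mouth [[40.5, -23.1], [40.5, 21.4]] -0.8500000000000014
180 [(np.int64(286), np.int64(308)), (np.int64(325), np.int64(346))] or (np.int64(308), np.int64(325)) tool mm at mouth [[36.1, -22.4], [36.2, 21.5]] -0.4499999999999993
186 [(np.int64(286), np.int64(308)), (np.int64(326), np.int64(346))] or (np.int64(308), np.int64(326)) tool mm at mouth [[31.7, -22.5], [31.8, 21.6]] -0.4499999999999993
192 [(np.int64(287), np.int64(307)), (np.int64(327), np.int64(346))] or (np.int64(307), np.int64(327)) tool mm at mouth [[27.3, -21.9], [27.3, 21.7]] -0.09999999999999964
198 [(np.int64(287), np.int64(306)), (np.int64(328), np.int64(346))] or (np.int64(306), np.int64(328)) tool mm at mouth [[22.8, -22.0], [22.8, 21.8]] -0.09999999999999964
```

View pics/w4.png

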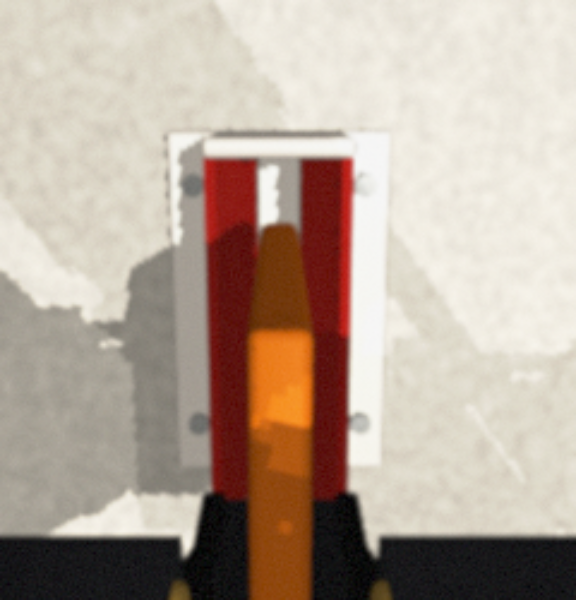

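The slot is centred on the plaque (lips at columns 285-347, plaque at 308-326), so the lateral offset is about -0.4 mm. Next I lower.

Request:
drive_tool(deltas=[[[0, -0.3, 8, 0, 0, 0], [0, 0, 8, 0, 0, 0], [0, 0, 8, 0, 0, 0], [0, 0, 8, 0, 0, 0], [0, 0, 6, 0, 0, 0], [0, 0, 6, 0, 0, 0], [0, 0, 6, 0, 0, 0], [0, 0, 0, 0, 0, 0]]])

```text
time: 10.22
position: [0.5975, -0.3367, 0.1423]
tool_rot: [0.614, 0.79, 0.0, -0.001]
ft_force: [0.5, -0.1, -1.7]
grip_width: 0.0102
grip_force: 25.0
```

Request:
drive_tool(deltas=[[[0, 0, 4, 0, 0, 0], [0, 0, 4, 0, 0, 0], [0, 0, 4, 0, 0, 0], [0, 0, 4, 0, 0, 0], [0, 0, 4, 0, 0, 0], [0, 0, 4, 0, 0, 0], [0, 0, 0, 0, 0, 0], [0, 0, 0, 0, 0, 0]]])

```text
time: 10.88
position: [0.5981, -0.3372, 0.1197]
tool_rot: [0.614, 0.79, 0.0, -0.0]
ft_force: [-0.2, 0.4, -0.8]
grip_width: 0.0095
grip_force: 25.0
```

Request:
drive_tool(deltas=[[[0, 0, 2, 0, 0, 0], [0, 0, 2, 0, 0, 0], [0, 0, 2, 0, 0, 0], [0, 0, 2, 0, 0, 0], [0, 0, 2, 0, 0, 0], [0, 0, 1, 0, 0, 0], [0, 0, 1, 0, 0, 0], [0, 0, 0, 0, 0, 0]]])

```text
time: 11.55
position: [0.5982, -0.3372, 0.1078]
tool_rot: [0.614, 0.79, -0.0, -0.0]
ft_force: [0.5, -0.4, -0.8]
grip_width: 0.0098
grip_force: 25.0
```

Request:
drive_tool(deltas=[[[0, 0, 0.5, 0, 0, 0], [0, 0, 0.5, 0, 0, 0], [0, 0, 0.5, 0, 0, 0], [0, 0, 0, 0, 0, 0]]])

```text
time: 11.88
position: [0.5983, -0.3373, 0.1066]
tool_rot: [0.614, 0.79, -0.0, -0.0]
ft_force: [-0.1, 0.3, -1.4]
grip_width: 0.0096
grip_force: 25.0
```

Request:
drive_tool(deltas=[[[0, 0, 0.5, 0, 0, 0], [0, 0, 0.5, 0, 0, 0], [0, 0, 0, 0, 0, 0], [0, 0, 0, 0, 0, 0]]])

```text
time: 12.22
position: [0.5984, -0.3374, 0.1061]
tool_rot: [0.614, 0.79, 0.0, 0.0]
ft_force: [-0.9, 0.5, 1.1]
grip_width: 0.0095
grip_force: 25.0
```

Request:
drive_tool(deltas=[[[0, 0, 0.5, 0, 0, 0], [0, 0, 0, 0, 0, 0], [0, 0, 0, 0, 0, 0]]])

```text
time: 12.47
position: [0.5986, -0.3374, 0.1061]
tool_rot: [0.614, 0.79, 0.0, 0.0]
ft_force: [-0.4, 1.0, 4.6]
grip_width: 0.0097
grip_force: 25.0
```

The plaque is standing on the slot floor: the upward force has risen to 4.6 N and the height has stopped changing. Next I release and retreat.

Request:
drive_tool(deltas=[[[0, 0, 0, 0, 0, 0], [0, 0, 0, 0, 0, 0], [0, 0, 0, 0, 0, 0], [0, 0, 0, 0, 0, 0], [0, 0, 0, 0, 0, 0], [0, 0, 0, 0, 0, 0], [0, 0, 0, 0, 0, 0], [0, 0, 0, 0, 0, 0]]], gripper=70)

```text
time: 13.13
position: [0.5983, -0.3373, 0.105]
tool_rot: [0.614, 0.79, -0.0, -0.0]
ft_force: [0.4, 0.7, 0.3]
grip_width: 0.0549
grip_force: 0.0
```

Request:
drive_tool(deltas=[[[0, 0, 0, 0, 0, 0], [0, 0, 0, 0, 0, 0], [0, 0, -5, 0, 0, 0], [0, 0, -10, 0, 0, 0], [0, 0, -20, 0, 0, 0], [0, 0, -30, 0, 0, 0], [0, 0, -30, 0, 0, 0], [0, 0, -30, 0, 0, 0]]])

```text
time: 13.8
position: [0.5983, -0.3373, 0.2324]
tool_rot: [0.614, 0.79, 0.0, 0.0]
ft_force: [0.2, -1.1, -0.0]
grip_width: 0.0612
grip_force: 0.0
```

Request:
drive_tool(deltas=[[[0, 0, -20, 0, 0, 0], [0, 0, -10, 0, 0, 0], [0, 0, 0, 0, 0, 0], [0, 0, 0, 0, 0, 0]]])

```text
time: 14.13
position: [0.5981, -0.3372, 0.2603]
tool_rot: [0.614, 0.79, -0.0, 0.0]
ft_force: [-0.1, 0.5, -0.6]
grip_width: 0.061
grip_force: 0.0
```

```bash
python3 - <<'E'
from h import *
from rig import sensors,eyes
s=sensors.get_obs();c=eyes.camera("wrist");d=eyes.camera("scene");print(s["position"],s["ft_force"],s["grip_width"])
a=cv2.resize(c["img"],(400,300));b=cv2.resize(d["img"],(400,300))
cv2.imwrite("pics/end.png",np.hstack([a,b])[:,:,::-1])
E
```

```text
[ 0.59812363 -0.33715617  0.26032951] [-0.05490107  0.50738256 -0.58656504] 0.060984501662009104
```

View pics/end.png

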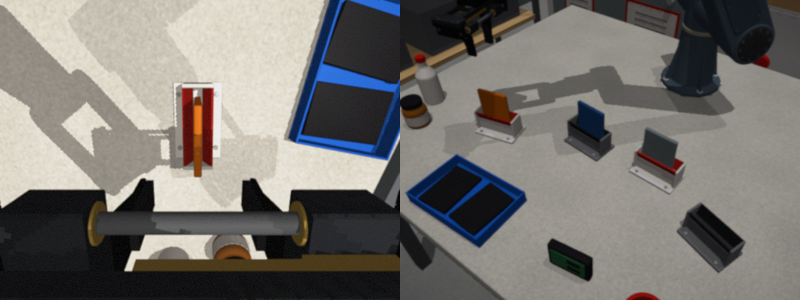

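The picture shows the orange plaque upright in the free carrier (at (197,135) on the left and (492,103) on the right), the hand clear of it, and the blue and grey plaques where they were.

```bash
python3 -c "
from rig import ticket
print(ticket.hand_in())"
```

```text
the job is handed in; nothing more can be done
None
```

The orange plaque now stands upright on the slot floor of the free white carrier, lowered in the grip and released; the blue and grey plaques were not touched, and I handed the job in at about 14 s without getting a verdict back.

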